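# Lock the jar mill's idler and load the long jar

## Robot

A 6-joint arm with a two-finger parallel gripper is mounted at the origin on the work surface. World frame = base frame: x ahead of the robot, y to its left, z up, the work surface at z = 0. Lengths are in m, angles in rad, forces in N, time in s.
With the tool pointing down it reaches from about 0.25 to 0.8 m from the base axis. Payload 8.5 kg.
Tool frame: the origin (TCP) lies midway between the tips of the shut fingers; the grasp point (between the pads) lies 19 mm behind it; z points along the fingers, y is the direction in which the jaws open and shut (so a half turn about z gives the same grasp; the last joint's range is limited). The gripper opens to 85 mm and grips with 20 to 120 N. Pads are 22 mm wide; open, the fingers measure 114 mm over their backs; the gripper's body (76 mm by 85 mm) begins 54 mm behind the grasp point. The pads swing forward as they close: fully open they stand 13 mm farther back than shut.
Start: joints at [1.336, 0.238, -0.013, 1.319, 0, 1.571], TCP at [0.122, 0.511, 0.231] pointing down, gripper open.
Joint ranges: [-2.66, 2.66], [-1.03, 1.9], [-1.14, 1.46], [-1.82, 2.27], [-1.45, 1.34], [-3.14, 3.14]. Speed limits (rad/s): [2.22, 2.22, 2.79, 3.14, 3.14, 3.14].

## Interface

Orientations are given as a 3x3 rotation matrix whose columns are the frame's x, y, z axes.
In Python, from cell import manip gives the robot as it stands. The module is installed in compiled form; this text tells all that it offers.
- The arm moves only by the shell command python3 -m inch 'ROWS' [FORCE]. ROWS is JSON, a list of rows, each a list of 7 numbers: the shift along the world's x, y, z in units of 40 mm (1.0 is 40 mm), then the turn, a rotation vector about the world's x, y, z in units of 6 degrees (1.0 is 6 degrees), then the closure, from 0 (fully open) to 1 (shut). In form: [[tx, ty, tz, wx, wy, wz, gripper], ...]. A call has exactly 5 rows; each row shifts and turns the commanded pose from where the row before left it; what a row does not reach is not made up. A row lasts 1/12 s, in which the tool goes at most 41.7 mm and 7.16 degrees, less where a joint would pass 70% of its speed; a pose out of reach is approached as far as the arm can. A call is refused whole if a number of a shift passes 1 or a number of a turn 1, either way. A call with a gripper value outside its range is refused whole. The fingers move at their own pace and stop on an object; FORCE is the grip in N (left out, the last holds). Time passes only in rows, so rows that do not move let the fingers close, or fill a call up. It gives the time, the measured TCP pose, the force and the opening at its end, in the units of the state.
- manip.sense(): the state, without advancing time (a new reading comes with each control period).
- manip.snapshot(name): name is "side" or "top" or "wrist"; returns a dict with "color" (480x640x3 uint8, red, green, blue), "camera_matrix" (3x3 intrinsics, pixels), "xyz" and "attitude" of the camera in the world. Camera axes: x right, y down, z forward; pixel columns grow to the right and rows downward; lengths in m; the calibration is good to about 2 mm. The wrist camera is an equidistant fisheye: a pixel r from the principal point sees the ray r / f radians off the axis. A picture is of the moment at which its call begins. There is no depth.
- manip.sign_off(): hands the job in, once; it reports no verdict.
The state is a dict: "time_s": time; "qpos": joint angles; "qvel": joint speeds; "joint_torque": joint torques, N m; "position": TCP position; "ee_rot": TCP orientation; "ft_force": force on the tool from outside, world axes, zero at the start; "torque": the same for the moment, N m; "opening": opening from 0.0 (shut) to 1.0 (fully open).
Only numpy, scipy, OpenCV 4.12 (cv2) and the standard library are available. Lean on these libraries where they do the work, as an engineer would, in place of code of your own. Each camera call takes 0.05 s, during which the arm holds its last target. There are 200 camera calls.

## Task

The front (idler) roller of the jar mill has just been set by hand for the job: run its wing nut down clockwise until it is tight, then take the longer of the two porcelain jars from the rack and lay it along the two rollers, midway between the end plate and the gearbox, lid either way. Feel it down until it beds on both rollers while you still hold it, without pressing hard, and only then let go so that it does not drop or roll; leave the shorter jar and everything else where they are.

Things in the scene. Friction and masses are not known exactly. Their poses are not given: they have to be found in the camera images.
- mill: Grey bench jar mill, fixed, 190 x 370 mm, 116 mm high. Origin on the table under the middle of the roller bed; z up, y along the rollers, from the gearbox (its face at y = -100 mm, top 116 mm high) to the end plate (face at +100 mm, top 84 mm high); x across, from the front idler roller to the rear drive roller. Both axles are 62 mm above the table.
- drive: Rear (drive) roller, fixed, same origin and axes as the mill: 12 mm axle 33 mm behind the origin (+x), with two black rubber tyres 30 mm in diameter, 24 mm wide, centred 40 mm either side of the middle. Between them is bare axle: fingers astride a jar there stay clear. The front (idler) roller is alike and parallel, 60 to 72 mm in front (-x); how far is not reported: feel or see it.
- drive_mid (a point): Middle of the drive roller's axis, 62 mm above the table; mill's axes. A 66 mm jar bedded on all four tyres has its axis parallel to y, 48 mm from the drive axis: 30 to 36 mm in front of it (half the idler's distance) and accordingly 37.5 to 31.7 mm above it. Its body clears the table by over 55 mm and both ends clear plate and gearbox by 14 mm or more when centred.
- nut_grip (a point): Grip of the dark steel wing nut clamping the idler's slotted strap, on a vertical stud fixed 45 mm in front of the mill's origin and 132 mm along its +y. An upright flat bar 64 mm long (point's x), 12 mm thick (y), 34 mm high; the point is on the nut's axis, about 111 mm above the table, 13 mm below the bar's top, 21 mm above its 26 mm round hub's top. Below the hub is a plate 76 mm above the table.
- jar_mid (a point): Middle of the longer jar's body, on its axis. White porcelain, body 66 mm in diameter, 120 mm long, 0.56 to 0.84 kg; at one end (point's +y, along the axis) a smaller lid with steel clamp sticks out 26 mm more. It lies on its side in one of the rack's two places, axis level, 50 mm above the table; x and z turn about the axis if it rolls.
- lock_nut (a joint): Turn of the wing nut in rad, growing clockwise seen from above (tightening). It starts at 0.2 to 1.0, turns lightly (about 0.05 N m) and sinks 0.6 mm per rad; it is tight, with a hard stop, at 2.6.
- short_jar_mid (a point): Middle of the shorter jar, on its axis: the same white porcelain and 66 mm diameter, but only 80 mm long without its lid. It stays in the other place of the rack, 124 mm away across the jars.
- rack: Plywood jar rack, fixed, 250 (x) x 110 (y) mm, origin under its middle on the table. The jars lie along its y, 62 mm either side of its middle in x, on pairs of wooden chocks 35 mm either side of their middle, 12 mm board below; fingers fit between the chocks around a jar's middle.
- kiln_post: Bystander: upright off-white kiln post, 40 mm diameter, 100 mm high, standing loose between mill and rack, origin under its centre.
- glaze_brush: Bystander: brush 190 mm long lying across the top of the mill's gearbox, origin under its middle.
- glaze_bottle: Bystander: white plastic jar with black cap, 68 mm diameter, 120 mm high, upright, origin under its centre.
There are look-alikes about, which are no part of the job. What is shaped like the part that bears jar_mid but green or pink is not meant.

How it is judged:
On the way, in this order (a step that is already met when the one before it is completed fails the run):
1. the wing nut is tight, and the jar is not yet on the mill (value of joint lock_nut above 2.5 rad and contact force between jar and mill below 0.1 N), for 0.1 s.
2. the long jar is bedded on both rollers, at rest, while the fingers still hold it (x of jar_mid in the frame of drive_mid between -0.039 and -0.027 m and z of jar_mid in the frame of drive_mid between 0.028 and 0.04 m and y of jar_mid in the frame of drive_mid between -0.012 and 0.012 m and angle between the y axis of jar_mid and the y axis of drive_mid, either way round below 0.05 rad and contact force between jar and drive above 0.5 N and contact force between jar and idler above 0.5 N and contact force between the fingers and jar above 0.5 N and linear speed of jar below 0.03 m/s), for 0.15 s.
At the end, for the whole second after the job is handed in: The wing nut is within 0.1 rad of its stop; the long jar lies still and released on both rollers, its axis within 0.05 rad of theirs and its body's middle within 12 mm of the middle of the rollers; the other things are where they were, within 30 mm (value of joint lock_nut above 2.5 rad and x of jar_mid in the frame of drive_mid between -0.039 and -0.027 m and z of jar_mid in the frame of drive_mid between 0.028 and 0.04 m and y of jar_mid in the frame of drive_mid between -0.012 and 0.012 m and angle between the y axis of jar_mid and the y axis of drive_mid, either way round below 0.05 rad and linear speed of jar below 0.02 m/s and angular speed of jar below 0.3 rad/s); the robot touches nothing.
It fails at once if the long jar dropped or let roll: moving faster than 0.15 m/s with no finger on it (contact force between the fingers and jar below 0.05 N and linear speed of jar above 0.15 m/s).
It fails at once if the jar pressed on the mill with more than 40 N (contact force between jar and mill above 40 N).
It fails at once if the shorter jar or another bystander moved more than 30 mm (distance of any of short_jar_mid, kiln_post, glaze_brush, glaze_bottle from where it was at the start of the episode above 0.03 m).
It also fails if it takes over 69 s, if anything falls off the work surface, if the arm or the gripper's body presses on something with over 40 N, if the wrist force passes 120 N, or if a joint passes its speed limit or range.

## Working session

There is one attempt and no reset: what is moved stays moved. The work goes in short steps, Python scripts to look and compute and a shell command to move; the robot and the scene stay as the last step left them, time stands still between calls to the robot, and variables do not carry over. Pictures are saved under pics/ and viewed, on a budget of 10 in all, crops included, one or two more only if the job needs it, and the job is handed in when it is done.

```bash
mkdir -p pics
python3 - <<'E'
from cell import manip
import cv2,pickle
d={}
for n in ("side","top"):
    s=manip.snapshot(n); d[n]=s
    cv2.imwrite(f"pics/{n}0.png",s["color"][:,:,::-1])
    print(n,s["camera_matrix"].tolist(),s["xyz"],s["attitude"])
pickle.dump(d,open("s0.pkl","wb"))
print(manip.sense())
E
```

```text
side [[545.7969188552654, 0.0, 318.94973909131545], [0.0, 545.7969188552654, 237.6316011099447], [0.0, 0.0, 1.0]] [-0.10611759 -0.60092999  0.93866015] [[ 0.75285337 -0.44038762  0.48915289]
 [-0.65800136 -0.52129437  0.5434026 ]
 [ 0.01568487 -0.73096575 -0.68223388]]
top [[607.6102432092298, 0.0, 323.61054309059216], [0.0, 607.6102432092298, 238.2145145310749], [0.0, 0.0, 1.0]] [0.24321162 0.06445797 1.43519306] [[-0.00810258 -0.98389442  0.17856684]
 [-0.99994948  0.00903445  0.00440603]
 [-0.00594832 -0.17852212 -0.98391792]]
{'time_s': 0.1, 'qpos': array([ 1.33600156e+00,  2.38727643e-01, -1.41541945e-02,  1.31919774e+00,
        8.24424580e-06,  1.57083149e+00]), 'qvel': array([-0.00039228, -0.00130965,  0.00168077, -0.00197716,  0.00012606,
        0.00052166]), 'joint_torque': array([-1.29654083e-03, -5.39721179e+01,  3.46998203e+01,  1.34347196e-02,
       -8.28792872e-05, -1.90476072e-05]), 'position': array([0.12205047, 0.51024098, 0.23074445]), 'ee_rot': array([[-9.72553925e-01,  2.32677393e-01, -3.06557849e-04],
       [ 2.32677595e-01,  9.72553127e-01, -1.24612310e-03],
       [ 8.19912009e-06, -1.28325106e-03, -9.99999177e-01]]), 'ft_force': array([-0.2568493 , -0.15491227, -0.17535265]), 'torque': array([-0.04303992,  0.00090196, -0.00918732]), 'opening': 1.000514887221911}
```

View pics/top0.png

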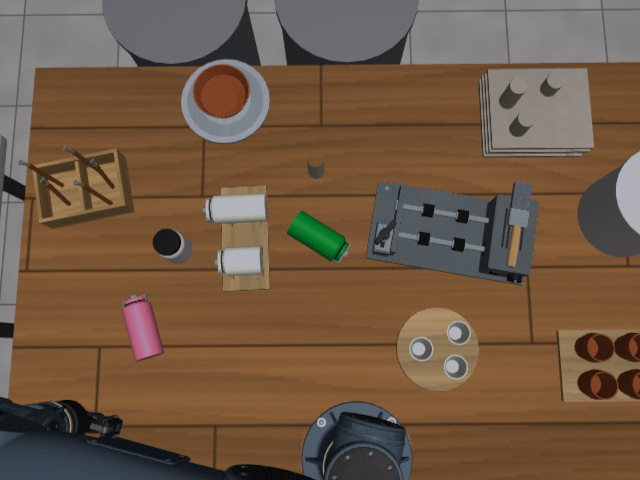

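View pics/side0.png

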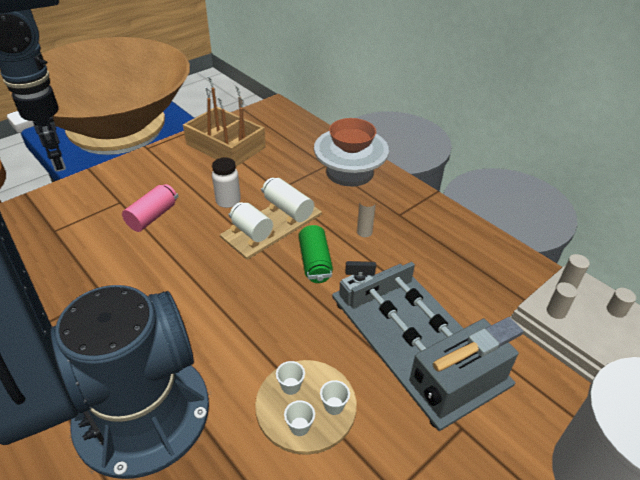

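Top view: the mill is at (370–540, 185–285) with its nut near (385, 233). The rack is at (222–270, 185–290), with the long jar at (238, 208) and the short one at (241, 261). Next I'll enlarge both.

```bash
cat > h.py <<'E'
import numpy as np, cv2, pickle
def ray(s,u,v):
    K=s["camera_matrix"]; d=np.linalg.inv(K)@[u,v,1]; return s["attitude"]@d
def at_z(s,u,v,z):
    d=ray(s,u,v); c=s["xyz"]; return c+d*(z-c[2])/d[2]
def proj(s,P):
    p=(np.atleast_2d(P)-s["xyz"])@s["attitude"]; q=p@s["camera_matrix"].T; return q[:,:2]/q[:,2:]
E
python3 - <<'E'
from h import *
d=pickle.load(open("s0.pkl","rb")); im=d["top"]["color"][:,:,::-1]
a=cv2.resize(im[175:295,364:544],None,fx=3,fy=3,interpolation=cv2.INTER_CUBIC)
b=cv2.resize(im[175:295,198:278],None,fx=3,fy=3,interpolation=cv2.INTER_CUBIC)
cv2.imwrite("pics/c1.png",np.hstack([b,a]))
im=d["side"]["color"][:,:,::-1]
cv2.imwrite("pics/c2.png",cv2.resize(im[155:435,215:525],None,fx=2.1,fy=2.1,interpolation=cv2.INTER_CUBIC))
E
```

```text
(no output)
```

View pics/c1.png

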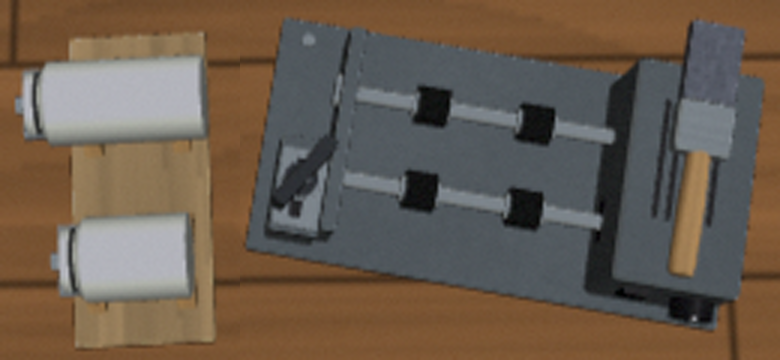

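View pics/c2.png

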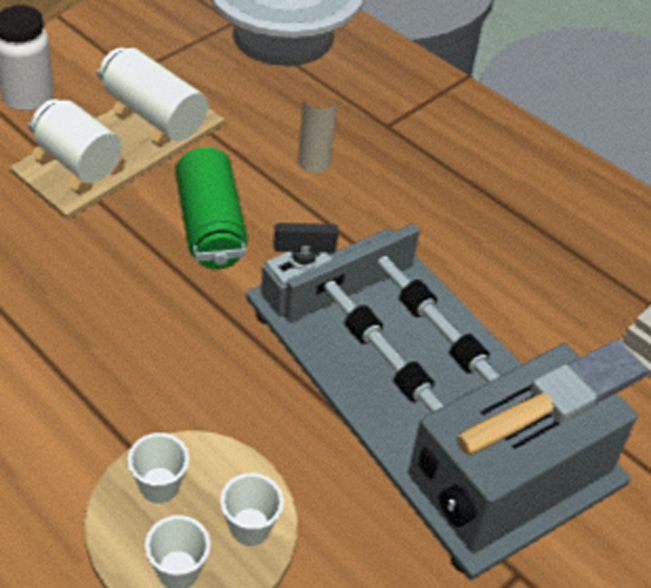

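Run:
```python
from h import *
from scipy.optimize import least_squares
d=pickle.load(open("s0.pkl","rb")); T,S=d["top"],d["side"]
mt=lambda p:np.array([364+(p[0]-240)/3,175+p[1]/3]); rt=lambda p:np.array([198+p[0]/3,175+p[1]/3]); sd=lambda p:np.array([215+p[0]/2.1,155+p[1]/2.1])
ty={'t':[mt(p) for p in [(434,106),(536,124),(419,190),(524,209)]],'s':[sd(p) for p in [(418,297),(470,351),(364,323),(414,381)]]}
def W(p,L):
    c,s=np.cos(p[2]),np.sin(p[2]); L=np.atleast_2d(L)
    return np.c_[p[0]+c*L[:,0]-s*L[:,1],p[1]+s*L[:,0]+c*L[:,1],L[:,2]]
def f(p):
    g=p[3]; P=W(p,[(.033,.04,.062),(.033,-.04,.062),(.033-g,.04,.062),(.033-g,-.04,.062)])
    return np.r_[(proj(T,P)-ty['t']).ravel(),(proj(S,P)-ty['s']).ravel()]
r=least_squares(f,[.45,-.1,0,.066]); m=r.x; print("mill",m.round(4),"res",f(m).round(1))
print("nut from mill",W(m,[(-.045,.132,.111)]),'drive_mid',W(m,[(.033,0,.062)]))
e=[at_z(T,*mt(q),.122) for q in [(278,197),(333,148)]]; dd=e[1]-e[0]
print("nut top",(e[0]+e[1])/2,np.degrees(np.arctan2(dd[1],dd[0])),np.linalg.norm(dd))
print("nut proj", proj(T,W(m,[(-.045,.132,.122)])), mt((305,172)), proj(S,W(m,[(-.045,.132,.111)])), sd((306,237)))
# jar: silhouettes of body
def hull(s,j,L,R=.033):
    a=np.linspace(0,2*np.pi,73); P=[]
    ax=np.array([-np.sin(j[2]),np.cos(j[2]),0]); n=np.array([np.cos(j[2]),np.sin(j[2]),0])
    P=np.array([np.array([j[0],j[1],.05])+k*L/2*ax+R*(np.cos(t)*n+np.sin(t)*np.array([0,0,1])) for k in(-1,1) for t in a])
    return cv2.convexHull(proj(s,P).astype(np.float32))
for nm,L,top,side in [("long",.12,[(41,75),(47,143),(100,62),(150,59),(200,57),(207,80),(207,120),(205,137),(150,139),(100,142)],[(207,105),(204,125),(180,139),(131,47),(160,60),(190,82),(140,122),(115,100)]),
   ("short",.08,[(74,230),(82,299),(110,219),(180,213),(190,215),(193,250),(193,296),(150,297),(110,299)],[(120,140),(118,160),(98,180),(70,100),(100,115),(110,123),(75,172),(50,150)])]:
    tp=[rt(p) for p in top]; sp=[sd(p) for p in side]
    g=lambda j:np.array([cv2.pointPolygonTest(hull(T,j,L),tuple(map(float,p)),True) for p in tp]+[cv2.pointPolygonTest(hull(S,j,L),tuple(map(float,p)),True) for p in sp])
    x0=at_z(T,*rt(np.mean(top,0)),.05); r=least_squares(g,[x0[0],x0[1],0],diff_step=1e-3,loss='soft_l1'); print(nm,r.x.round(4),g(r.x).round(1))
bl=[rt((72,40)),rt((205,33)),rt((215,342)),rt((76,347))]; B=np.array([at_z(T,*q,.012) for q in bl]); print("rack",B.mean(0),B.round(3).tolist())
print("green",at_z(T,318,236,.033),"post",at_z(T,316,161,.1),at_z(T,316,175,0))
```

```text
mill [ 0.5163 -0.2046 -0.1852  0.0676] res [-0.7 -0.1 -0.4 -0.2 -0.   0.2 -0.4 -0.1  0.4  0.4 -0.   0.8  0.2  0.3
  0.1  0. ]
nut from mill [[ 0.49634382 -0.06656717  0.111     ]] drive_mid [[ 0.54870594 -0.21067202  0.062     ]]
nut top [ 0.49309403 -0.06663553  0.122     ] -48.7437870497584 0.054874403385228726
nut proj [[385.78479828 231.03014453]] [385.66666667 232.33333333] [[361.18633898 266.64370601]] [360.71428571 267.85714286]
long [0.5667 0.2659 0.026 ] [-0.3 -0.2  0.9  0.5  0.4 -0.5 -0.1  0.2  1.1  0.7  0.3 -1.4  0.7  0.
 -1.5 -1.2 -2.4 -1.2]
short [ 0.445  0.256 -0.   ] [-1.4 -0.4  2.1  0.3 -0.2 -0.1 -1.1  0.4 -0.1  0.7  0.2 -0.2  0.8 -1.9
 -2.   0.6  0.5]
rack [0.50443065 0.25737268 0.012     ] [[0.626, 0.316, 0.012], [0.631, 0.208, 0.012], [0.382, 0.198, 0.012], [0.379, 0.307, 0.012]]
green [0.50309268 0.08386256 0.033     ] post [0.66509798 0.08638251 0.1       ] [0.6610565  0.08823364 0.        ]
```

```bash
R='[0.55,-0.85,0,0,0,-0.346,0]'
python3 -m inch '[[0.55,-0.85,0,0,0,-0.346,0],[0.55,-0.85,0,0,0,-0.346,0],[0.55,-0.85,0,0,0,-0.346,0],[0.55,-0.85,0,0,0,-0.346,0],[0.55,-0.85,0,0,0,-0.346,0]]' 60
python3 -m inch '[[0.55,-0.85,0,0,0,-0.346,0],[0.55,-0.85,0,0,0,-0.346,0],[0.55,-0.85,0,0,0,-0.346,0],[0.55,-0.85,0,0,0,-0.346,0],[0.55,-0.85,0,0,0,-0.346,0]]'
python3 -m inch '[[0.55,-0.85,0,0,0,-0.346,0],[0.55,-0.85,0,0,0,-0.346,0],[0.55,-0.85,0,0,0,-0.346,0],[0.55,-0.85,0,0,0,-0.346,0],[0.55,-0.85,0,0,0,-0.346,0]]'
python3 -m inch '[[0.55,-0.85,0,0,0,-0.346,0],[0.55,-0.85,0,0,0,-0.346,0],[0,0,-0.6,0,0,0,0],[0,0,0,0,0,0,0],[0,0,0,0,0,0,0]]'
python3 - <<'E'
from h import *
from cell import manip
s=manip.snapshot("wrist"); pickle.dump(s,open("w1.pkl","wb")); cv2.imwrite("pics/w1.png",s["color"][:,:,::-1])
q=manip.sense(); print(q["position"],q["ee_rot"],q["qpos"],s["xyz"],s["camera_matrix"],s["attitude"])
E
```

```text
time_s: 0.52
position: [0.2324, 0.3388, 0.231]
ee_rot: [[-0.914, 0.405, -0.0], [0.405, 0.914, -0.001], [0.0, -0.001, -1.0]]
ft_force: [1.4, 0.8, 0.2]
opening: 0.999
time_s: 0.93
position: [0.3425, 0.1686, 0.2313]
ee_rot: [[-0.826, 0.564, 0.0], [0.564, 0.826, 0.0], [-0.0, 0.0, -1.0]]
ft_force: [1.1, 0.7, -0.5]
opening: 1.0
time_s: 1.35
position: [0.4526, -0.0016, 0.2312]
ee_rot: [[-0.711, 0.704, -0.0], [0.704, 0.711, 0.0], [0.0, -0.0, -1.0]]
ft_force: [0.7, 0.8, 1.4]
opening: 1.001
time_s: 1.77
position: [0.4948, -0.0675, 0.2062]
ee_rot: [[-0.659, 0.752, -0.004], [0.752, 0.659, 0.001], [0.003, -0.002, -1.0]]
ft_force: [0.6, 1.8, -0.1]
opening: 0.998
[ 0.49524345 -0.06703901  0.20716049] [[-6.59615527e-01  7.51600547e-01 -1.99342482e-03]
 [ 7.51601453e-01  6.59617385e-01  4.00814254e-04]
 [ 1.61614988e-03 -1.23387768e-03 -9.99997933e-01]] [-1.34627511e-01  2.06156004e-01 -1.18325021e-01  1.24834449e+00
  1.29627569e-04  7.15859432e-01] [ 0.44877883 -0.01477194  0.3496602 ] [[371.64829954   0.         316.65970071]
 [  0.         371.64829954 243.58150521]
 [  0.           0.           1.        ]] [[ 0.75220902  0.63439093  0.17812842]
 [ 0.65892133 -0.7233506  -0.2063652 ]
 [-0.00206691  0.27260239 -0.96212456]]
```

View pics/w1.png

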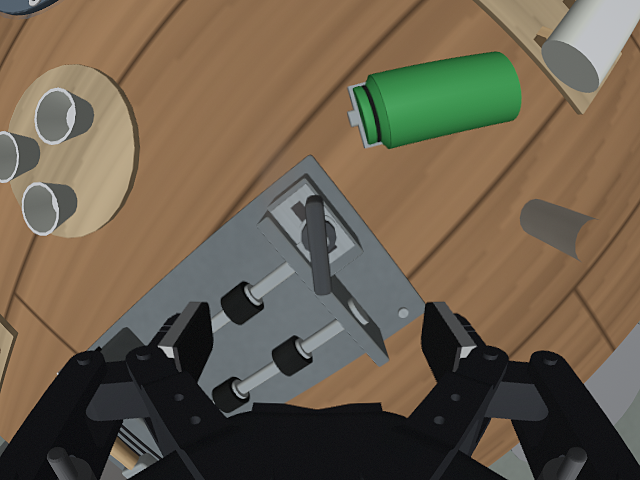

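```bash
cat >> h.py <<'E'
def fish(s,u,v,z):
    K=s["camera_matrix"]; a=np.array([u-K[0,2],v-K[1,2]]); r=np.hypot(*a); t=r/K[0,0]
    d=s["attitude"]@np.r_[np.sin(t)*a/r,np.cos(t)]; c=s["xyz"]; return c+d*(z-c[2])/d[2]
E
python3 - <<'E'
from h import *
s=pickle.load(open("w1.pkl","rb"))
a=fish(s,315.5,197,.124); b=fish(s,321.5,292,.124); print(a,b,(a+b)/2,np.linalg.norm(a-b),np.degrees(np.arctan2(*(b-a)[[1,0]])))
for p,z in [((243,302),.062),((293,355),.062),((231,393),.062)]: print(fish(s,*p,z))
E
```

```text
[ 0.47048203 -0.04133375  0.124     ] [ 0.51481469 -0.08602261  0.124     ] [ 0.49264836 -0.06367818  0.124     ] 0.06294822313191985 -45.22925568691372
[ 0.48879169 -0.15767821  0.062     ]
[ 0.55532613 -0.17000468  0.062     ]
[ 0.53957058 -0.24796437  0.062     ]
```

```bash
python3 -m inch '[[-0.02,0.03,-0.8,0,0,0.3,0],[0,0,-0.8,0,0,0,0],[0,0,-0.8,0,0,0,0],[0,0,-0.37,0,0,0,0],[0,0,0,0,0,0,0]]' 40
python3 -m inch '[[0,0,0,0,0,0,0.5],[0,0,0,0,0,0,0.7],[0,0,0,0,0,0,0.8],[0,0,0,0,0,0,1],[0,0,0,0,0,0,1]]'
python3 -m inch '[[0,0,0,0,0,0,1],[0,0,0,0,0,0,1],[0,0,0,0,0,0,1],[0,0,0,0,0,0,1],[0,0,0,0,0,0,1]]'
```

```text
time_s: 2.23
position: [0.4931, -0.0648, 0.0946]
ee_rot: [[-0.684, 0.729, -0.004], [0.729, 0.684, 0.001], [0.003, -0.003, -1.0]]
ft_force: [-1.5, 0.4, -0.2]
opening: 1.002
time_s: 2.65
position: [0.4959, -0.0663, 0.0975]
ee_rot: [[-0.683, 0.731, 0.002], [0.731, 0.683, -0.0], [-0.001, 0.001, -1.0]]
ft_force: [-0.3, -0.2, 0.1]
opening: 0.296
time_s: 3.07
position: [0.4951, -0.0666, 0.0971]
ee_rot: [[-0.682, 0.731, -0.0], [0.731, 0.682, -0.001], [-0.0, -0.0, -1.0]]
ft_force: [-3.3, -0.3, 6.8]
opening: 0.13
```

```bash
python3 -m inch '[[0,0,0,0,0,-0.5,1],[0,0,0,0,0,-1,1],[0,0,0,0,0,-1,1],[0,0,0,0,0,-1,1],[0,0,0,0,0,-1,1]]' 40
python3 -m inch '[[0,0,0,0,0,-1,1],[0,0,0,0,0,-1,1],[0,0,0,0,0,-1,1],[0,0,-0.02,0,0,-1,1],[0,0,0,0,0,-1,1]]'
python3 -m inch '[[0,0,0,0,0,-1,1],[0,0,0,0,0,-1,1],[0,0,0,0,0,-1,1],[0,0,0,0,0,-0.7,1],[0,0,0,0,0,-0.5,1]]'
python3 -c "
from cell import manip; q=manip.sense(); print(q['torque'],q['qpos'],q['ft_force'])"
```

```text
time_s: 3.48
position: [0.4951, -0.0666, 0.0969]
ee_rot: [[-0.271, 0.962, -0.0], [0.962, 0.271, -0.001], [-0.001, -0.0, -1.0]]
ft_force: [-3.6, -0.5, 3.3]
opening: 0.129
time_s: 3.9
position: [0.4951, -0.0666, 0.0965]
ee_rot: [[0.246, 0.969, 0.0], [0.969, -0.246, -0.001], [-0.001, 0.0, -1.0]]
ft_force: [-3.8, -0.7, 9.2]
opening: 0.13
time_s: 4.32
position: [0.495, -0.0666, 0.0962]
ee_rot: [[0.635, 0.773, -0.0], [0.773, -0.635, -0.001], [-0.001, 0.0, -1.0]]
ft_force: [-3.2, -2.3, 6.0]
opening: 0.131
[-0.45158991  0.6999155  -0.00141564] [-1.33375928e-01  2.80623878e-01 -3.19921713e-01  9.70376538e-01
 -7.49264906e-04  2.12508788e+00] [-3.15286643 -2.29223899  5.95945778]
```

```bash
python3 -m inch '[[0,0,0,0,0,-0.5,1],[0,0,0,0,0,-0.5,1],[0,0,0,0,0,-0.5,1],[0,0,0,0,0,-0.5,1],[0,0,0,0,0,-0.3,1]]' 40
python3 -c "
from cell import manip; q=manip.sense(); print(q['torque'],q['qpos'][5],q['ft_force'])"
python3 -m inch '[[0,0,0,0,0,-0.3,1],[0,0,0,0,0,-0.3,1],[0,0,0,0,0,-0.3,1],[0,0,0,0,0,-0.3,1],[0,0,0,0,0,-0.3,1]]' 40
python3 -c "
from cell import manip; q=manip.sense(); print(q['torque'],q['qpos'][5],q['ft_force'])"
python3 -m inch '[[0,0,0,0,0,-0.2,1],[0,0,0,0,0,-0.2,1],[0,0,0,0,0,-0.2,1],[0,0,0,0,0,0,1],[0,0,0,0,0,0,1]]' 40
python3 -c "
from cell import manip; q=manip.sense(); print(q['torque'],q['qpos'][5],q['ft_force'])"
```

```text
time_s: 4.73
position: [0.495, -0.0667, 0.0961]
ee_rot: [[0.8, 0.6, -0.0], [0.6, -0.8, -0.001], [-0.001, 0.0, -1.0]]
ft_force: [-3.3, -1.6, 5.2]
opening: 0.131
[-0.38948015  0.73093612  0.02411594] 2.3646723997642383 [-3.32454983 -1.60505481  5.21737138]
time_s: 5.15
position: [0.4949, -0.0667, 0.0961]
ee_rot: [[0.883, 0.469, -0.0], [0.469, -0.883, -0.001], [-0.001, 0.0, -1.0]]
ft_force: [-3.3, -2.6, 5.5]
opening: 0.13
[-0.44417532  0.62097569  0.06777966] 2.5204291629990716 [-3.2882635  -2.56728113  5.52264277]
time_s: 5.57
position: [0.4949, -0.0667, 0.096]
ee_rot: [[0.91, 0.414, -0.001], [0.414, -0.91, -0.001], [-0.001, 0.0, -1.0]]
ft_force: [-3.7, -1.5, 5.4]
opening: 0.129
[-0.48705448  0.76067939 -0.0717786 ] 2.5818792106502633 [-3.73442185 -1.46292165  5.40977581]
```

```bash
python3 -m inch '[[0,0,0,0,0,-0.2,1],[0,0,0,0,0,-0.2,1],[0,0,0,0,0,-0.2,1],[0,0,0,0,0,0,1],[0,0,0,0,0,0,1]]' 40
python3 -c "
from cell import manip; q=manip.sense(); print(q['torque'],q['qpos'][5],q['ft_force'])"
python3 -m inch '[[0,0,0,0,0,-0.2,1],[0,0,0,0,0,-0.2,1],[0,0,0,0,0,-0.2,1],[0,0,0,0,0,0,1],[0,0,0,0,0,0,1]]' 40
python3 -c "
from cell import manip; q=manip.sense(); print(q['torque'],q['qpos'][5],q['ft_force'])"
```

```text
time_s: 5.98
position: [0.4949, -0.0667, 0.096]
ee_rot: [[0.935, 0.355, -0.001], [0.355, -0.935, -0.001], [-0.001, 0.0, -1.0]]
ft_force: [-3.6, -1.4, 6.3]
opening: 0.133
[-0.54840321  0.78771981 -0.05927835] 2.6447322092414587 [-3.6203613  -1.38128069  6.3125321 ]
time_s: 6.4
position: [0.4949, -0.0666, 0.096]
ee_rot: [[0.955, 0.297, -0.001], [0.297, -0.955, -0.001], [-0.001, 0.001, -1.0]]
ft_force: [-3.9, -2.1, 5.5]
opening: 0.135
[-0.62846707  0.82892841  0.72608629] 2.706555677418977 [-3.92939235 -2.10511865  5.47523145]
```

```bash
python3 -m inch '[[0,0,0,0,0,-0.2,1],[0,0,0,0,0,-0.2,1],[0,0,0,0,0,0,1],[0,0,0,0,0,0,1],[0,0,0,0,0,0,1]]' 40
python3 -c "
from cell import manip; q=manip.sense(); print(q['torque'],q['qpos'][5],q['ft_force'])"
```

```text
time_s: 6.82
position: [0.4949, -0.0666, 0.096]
ee_rot: [[0.966, 0.258, -0.001], [0.258, -0.966, -0.001], [-0.001, 0.001, -1.0]]
ft_force: [-3.8, -2.8, 5.9]
opening: 0.132
[-0.67297196  0.86137122  1.17550481] 2.7477028554369043 [-3.82775452 -2.78990748  5.89780796]
```

```bash
python3 -m inch '[[0,0,0,0,0,0,0.7],[0,0,0,0,0,0,0.3],[0,0,0,0,0,0,0],[0,0,0,0,0,0,0],[0,0,0.5,0,0,0,0]]' 60
python3 -m inch '[[0,0,0.9,0,0,0,0],[0,0,0.9,0,0,0,0],[0,0,0.9,0,0,0,0],[0.1,0.5,0.2,0,0,1,0],[0.18,0.92,0,0,0,1,0]]'
python3 -m inch '[[0.18,0.92,0,0,0,1,0],[0.18,0.92,0,0,0,1,0],[0.18,0.92,0,0,0,1,0],[0.18,0.92,0,0,0,1,0],[0.18,0.92,0,0,0,1,0]]'
python3 -m inch '[[0.18,0.92,0,0,0,1,0],[0.18,0.92,0,0,0,1,0],[0.18,0.5,0,0,0,1,0],[0,0,0,0,0,1,0],[0,0,0,0,0,1,0]]'
python3 -m inch '[[0.1,-0.15,0,0,0,0.8,0],[0,0,0,0,0,0,0],[0,0,0,0,0,0,0],[0,0,0,0,0,0,0],[0,0,0,0,0,0,0]]'
python3 - <<'E'
from h import *
from cell import manip
s=manip.snapshot("wrist"); pickle.dump(s,open("w2.pkl","wb")); im=s["color"][:,:,::-1]; 
t=manip.snapshot("top"); cr=cv2.resize(t["color"][205:260,364:414,::-1],None,fx=5,fy=5,interpolation=cv2.INTER_CUBIC)
m=im[:,:480].copy(); o=np.zeros((480,640+250,3),np.uint8); o[:,:640]=im; o[:275,640:]=cr
cv2.imwrite("pics/w2.png",cv2.resize(o[:, 100:],None,fx=1,fy=1))
q=manip.sense(); print(q["position"],q["ee_rot"],q["qpos"],s["xyz"],s["attitude"])
E
```

```text
time_s: 7.23
position: [0.4934, -0.0659, 0.113]
ee_rot: [[0.967, 0.256, -0.005], [0.256, -0.967, 0.001], [-0.005, -0.002, -1.0]]
ft_force: [0.7, 0.0, 0.8]
opening: 0.838
time_s: 7.65
position: [0.5081, -0.0111, 0.2351]
ee_rot: [[0.892, 0.452, 0.006], [0.452, -0.892, -0.001], [0.005, 0.003, -1.0]]
ft_force: [1.4, -0.9, -0.3]
opening: 1.0
time_s: 8.07
position: [0.5426, 0.1765, 0.2317]
ee_rot: [[0.542, 0.84, 0.0], [0.84, -0.542, 0.0], [0.0, -0.0, -1.0]]
ft_force: [0.2, -0.8, -0.0]
opening: 1.0
time_s: 8.48
position: [0.5641, 0.27, 0.2307]
ee_rot: [[0.047, 0.999, -0.001], [0.999, -0.047, -0.0], [-0.0, -0.001, -1.0]]
ft_force: [-0.2, 0.2, -0.8]
opening: 1.002
time_s: 8.9
position: [0.5681, 0.2622, 0.2317]
ee_rot: [[-0.027, 1.0, -0.0], [1.0, 0.027, 0.0], [0.0, -0.0, -1.0]]
ft_force: [0.4, 1.0, -0.6]
opening: 1.001
[0.56803991 0.26217147 0.23175512] [[-2.76391443e-02  9.99617964e-01 -5.58407906e-05]
 [ 9.99617960e-01  2.76391500e-02  1.03509838e-04]
 [ 1.05013685e-04 -5.29585339e-05 -9.99999993e-01]] [4.32349057e-01 4.15059860e-01 2.47204878e-01 1.40294868e+00
 1.17382838e-04 1.97550272e+00] [0.56580928 0.33235364 0.37500472] [[ 9.99639897e-01  2.59196047e-02  6.94621078e-03]
 [ 2.68302830e-02 -9.60988012e-01 -2.75285628e-01]
 [-4.60069352e-04  2.75372866e-01 -9.61337388e-01]]
```

View pics/w2.png

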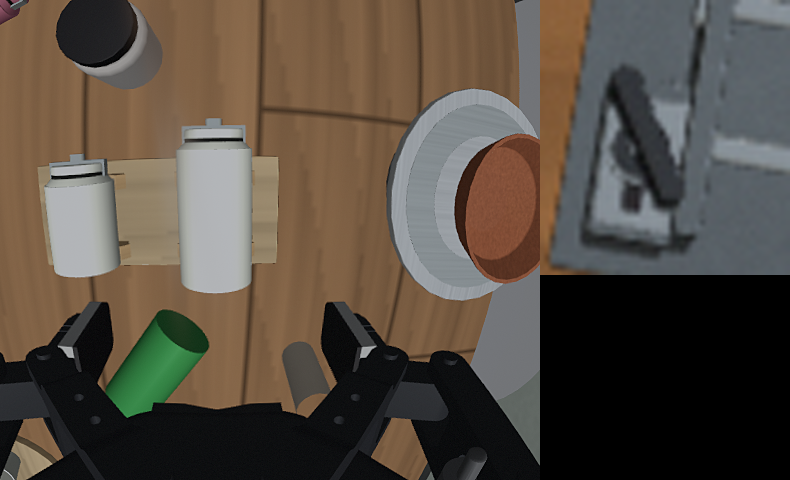

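```bash
cat >> h.py <<'E'
def fproj(s,P):
    p=(np.atleast_2d(P)-s["xyz"])@s["attitude"]; h=np.hypot(p[:,0],p[:,1]); t=np.arctan2(h,p[:,2]); K=s["camera_matrix"]
    return p[:,:2]/h[:,None]*t[:,None]*K[0,0]+K[:2,2]
def cyl(j,L,R=.033,n=73):
    a=np.linspace(0,2*np.pi,n); ax=np.array([-np.sin(j[2]),np.cos(j[2]),0]); nn=np.array([np.cos(j[2]),np.sin(j[2]),0])
    return np.array([np.array([j[0],j[1],j[3]])+k*L/2*ax+R*(np.cos(t)*nn+np.sin(t)*np.array([0,0,1])) for k in np.linspace(-1,1,9) for t in a])
def fitjar(s,pts,j0,L=.12,z=.05):
    from scipy.optimize import least_squares
    g=lambda j:np.array([cv2.pointPolygonTest(cv2.convexHull(fproj(s,cyl([*j,z],L)).astype(np.float32)),tuple(map(float,p)),True) for p in pts])
    r=least_squares(g,j0,diff_step=1e-3,loss='soft_l1'); return r.x,g(r.x)
E
python3 - <<'E'
from h import *
s=pickle.load(open("w2.pkl","rb"))
pts=[(277,155),(278,200),(280,280),(352,155),(352,200),(351,280),(295,289),(316,292),(335,290),(285,144),(342,144),(316,143)]
print(fitjar(s,pts,[.567,.266,.026]))
g=manip=None
E
```

```text
(array([0.56598542, 0.26705627, 0.03410298]), array([ 0.54442207,  0.45045471, -0.7508952 ,  0.70000651,  0.33516427,
       -0.73392425, -0.75169138, -1.4929386 , -1.70332334, -2.05338065,
       -1.5198941 , -2.37314797]))
```

```bash
python3 -m inch '[[-0.04,0.11,-0.9,0,0,0.05,0],[0,0,-0.9,0,0,0,0],[0,0,-0.9,0,0,0,0],[0,0,-0.9,0,0,0,0],[0,0,-0.7,0,0,0,0]]' 60
python3 -m inch '[[0,0,-0.5,0,0,0,0],[0,0,-0.44,0,0,0,0],[0,0,0,0,0,0,0],[0,0,0,0,0,0,0],[0,0,0,0,0,0,0]]'
python3 -m inch '[[0,0,0,0,0,0,0.15],[0,0,0,0,0,0,0.2],[0,0,0,0,0,0,0.25],[0,0,0,0,0,0,0.3],[0,0,0,0,0,0,0.4]]'
python3 -m inch '[[0,0,0,0,0,0,1],[0,0,0,0,0,0,1],[0,0,0,0,0,0,1],[0,0,0,0,0,0,1],[0,0,0,0,0,0,1]]'
```

```text
time_s: 9.42
position: [0.5655, 0.2662, 0.0572]
ee_rot: [[-0.033, 0.999, -0.002], [0.999, 0.033, -0.001], [-0.001, -0.002, -1.0]]
ft_force: [0.5, 0.4, 0.3]
opening: 1.001
time_s: 9.83
position: [0.5672, 0.2669, 0.0232]
ee_rot: [[-0.034, 0.999, 0.001], [0.999, 0.034, 0.001], [0.001, 0.001, -1.0]]
ft_force: [-0.0, -0.0, 0.7]
opening: 1.001
time_s: 10.25
position: [0.5661, 0.2669, 0.0239]
ee_rot: [[-0.035, 0.999, 0.0], [0.999, 0.035, 0.001], [0.001, 0.0, -1.0]]
ft_force: [-6.0, 0.5, 9.6]
opening: 0.76
time_s: 10.67
position: [0.5662, 0.2669, 0.0239]
ee_rot: [[-0.034, 0.999, 0.0], [0.999, 0.034, 0.001], [0.001, 0.0, -1.0]]
ft_force: [-4.8, -1.1, 9.3]
opening: 0.758
```

```bash
python3 -m inch '[[0,0,0,0,0,0,1],[0,0,0,0,0,0,1],[0,0,0.1,0,0,0,1],[0,0,0.2,0,0,0,1],[0,0,0.3,0,0,0,1]]' 100
python3 -m inch '[[0,0,0.5,0,0,0,1],[0,0,0.7,0,0,0,1],[0,0,0.8,0,0,0,1],[0,0,0.8,0,0,0,1],[0,0,0.6,0,0,0,1]]'
python3 -m inch '[[0,0,0.3,0,0,0,1],[0,0,0.2,0,0,0,1],[0,0,0,0,0,0,1],[0,0,0,0,0,0,1],[0,0,0,0,0,0,1]]'
python3 - <<'E'
from h import *
from cell import manip
s=manip.snapshot("wrist"); pickle.dump(s,open("w3.pkl","wb"))
t=manip.snapshot("side"); pickle.dump(t,open("sd3.pkl","wb"))
a=s["color"][80:480,100:540,::-1]; b=cv2.resize(t["color"][60:260,200:370,::-1],None,fx=2,fy=2)
cv2.imwrite("pics/w3.png",np.hstack([a,b])); print(s["xyz"],manip.sense()["ft_force"],manip.sense()["torque"])
E
```

```text
time_s: 11.08
position: [0.5657, 0.2661, 0.0457]
ee_rot: [[-0.034, 0.999, -0.002], [0.999, 0.034, -0.001], [-0.001, -0.002, -1.0]]
ft_force: [0.6, -0.2, -5.7]
opening: 0.748
time_s: 11.5
position: [0.5668, 0.2665, 0.1852]
ee_rot: [[-0.034, 0.999, 0.002], [0.999, 0.034, 0.001], [0.001, 0.002, -1.0]]
ft_force: [0.5, -0.3, -5.6]
opening: 0.746
time_s: 11.92
position: [0.5659, 0.2662, 0.2006]
ee_rot: [[-0.034, 0.999, -0.002], [0.999, 0.034, -0.001], [-0.001, -0.002, -1.0]]
ft_force: [0.7, -0.0, -6.0]
opening: 0.747
[0.56344762 0.33656643 0.34386023] [-0.08821977  0.37403025 -6.36210146] [ 0.02669382 -0.04626336 -0.01640525]
```

View pics/w3.png

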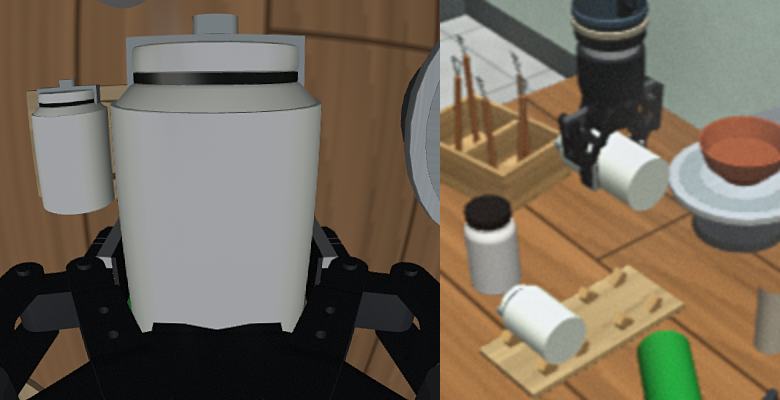

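Run:
```python
from h import *
s=pickle.load(open("w3.pkl","rb")); t=pickle.load(open("sd3.pkl","rb"))
ax=np.array([-.034,.999,0]); c=np.array([.5662,.2664,.2268])
for k in (.04,.05,.06,.065): print(k,fproj(s,c+k*ax+[0,0,.033]))
for k in (-.055,-.06,-.065): print(k,proj(t,c+k*ax), proj(t,c+k*ax+[.033,0,0]),proj(t,c+k*ax-[.033,0,0]),proj(t,c+k*ax+[0,0,.033]),proj(t,c+k*ax-[0,0,.033]))
```

```text
0.04 [[319.04405848 267.82941455]]
0.05 [[319.13212592 227.31975547]]
0.06 [[319.20406617 184.57575828]]
0.065 [[319.23252574 162.67128755]]
-0.055 [[302.38267096 150.76086777]] [[313.24438836 145.63162409]] [[291.23833271 156.02357387]] [[302.30936951 138.51059235]] [[302.45339263 162.58000536]]
-0.06 [[303.83384376 151.67914143]] [[314.699618   146.52760666]] [[292.68474229 156.96500348]] [[303.78691016 139.41948221]] [[303.87912216 163.5064434 ]]
-0.065 [[305.2911178  152.60127583]] [[316.16088804 147.4273083 ]] [[294.13731254 157.91044291]] [[305.27077671 140.33226335]] [[305.31074005 164.4367077 ]]
```

```bash
python3 -m inch '[[-0.02,-0.2,0,0,0,-0.05,1],[-0.05,-0.4,0,0,0,-0.1,1],[-0.07,-0.6,0,0,0,-0.13,1],[-0.08,-0.75,0,0,0,-0.14,1],[-0.08,-0.75,0,0,0,-0.14,1]]' 100
python3 -m inch '[[-0.08,-0.75,0,0,0,-0.14,1],[-0.08,-0.75,0,0,0,-0.14,1],[-0.08,-0.75,0,0,0,-0.14,1],[-0.08,-0.75,0,0,0,-0.14,1],[-0.08,-0.75,0,0,0,-0.14,1]]'
python3 -m inch '[[-0.08,-0.75,0,0,0,-0.14,1],[-0.08,-0.75,0,0,0,-0.14,1],[-0.08,-0.75,0,0,0,-0.14,1],[-0.08,-0.75,0,0,0,-0.14,1],[-0.08,-0.75,0,0,0,-0.14,1]]'
python3 -m inch '[[-0.08,-0.75,0,0,0,-0.14,1],[-0.08,-0.6,0,0,0,-0.14,1],[-0.07,-0.4,0,0,0,-0.04,1],[0,-0.21,0,0,0,0,1],[0,0,0,0,0,0,1]]'
python3 -m inch '[[0,0,0,0,0,0,1],[0,0,0,0,0,0,1],[0,0,0,0,0,0,1],[0,0,0,0,0,0,1],[0,0,0,0,0,0,1]]'
python3 -c "
from cell import manip; q=manip.sense(); print(q['position'],q['ee_rot'],q['torque'],q['ft_force'])"
```

```text
time_s: 12.43
position: [0.5537, 0.1566, 0.2016]
ee_rot: [[0.025, 1.0, -0.001], [1.0, -0.025, -0.001], [-0.001, -0.001, -1.0]]
ft_force: [1.9, 0.1, -5.3]
opening: 0.747
time_s: 12.85
position: [0.5373, 0.0061, 0.202]
ee_rot: [[0.099, 0.995, -0.0], [0.995, -0.099, -0.0], [-0.0, -0.0, -1.0]]
ft_force: [0.9, 0.6, -6.1]
opening: 0.743
time_s: 13.27
position: [0.521, -0.1437, 0.202]
ee_rot: [[0.172, 0.985, -0.0], [0.985, -0.172, -0.0], [-0.0, -0.0, -1.0]]
ft_force: [0.8, 0.5, -6.4]
opening: 0.749
time_s: 13.68
position: [0.5123, -0.222, 0.2018]
ee_rot: [[0.206, 0.979, -0.0], [0.979, -0.206, -0.0], [-0.001, -0.0, -1.0]]
ft_force: [-0.3, 1.2, -6.4]
opening: 0.746
time_s: 14.1
position: [0.5135, -0.2191, 0.2022]
ee_rot: [[0.202, 0.979, -0.0], [0.979, -0.202, 0.0], [0.0, -0.0, -1.0]]
ft_force: [0.3, 1.2, -5.8]
opening: 0.747
[ 0.51346291 -0.2191462   0.20215928] [[ 2.02139177e-01  9.79356806e-01 -2.43883051e-05]
 [ 9.79356804e-01 -2.02139175e-01  6.14640989e-05]
 [ 5.52654517e-05 -3.63091549e-05 -9.99999998e-01]] [ 0.03987894  0.01123164 -0.0061062 ] [ 0.25419832  1.21264088 -5.75112615]
```

```bash
python3 -m inch '[[0.04,0.38,-0.1,0,0,0.15,1],[0,0,-0.4,0,0,0,1],[0,0,-0.6,0,0,0,1],[0,0,-0.6,0,0,0,1],[0,0,-0.6,0,0,0,1]]'
python3 -m inch '[[0,0,-0.4,0,0,0,1],[0,0,-0.2,0,0,0,1],[0,0,0,0,0,0,1],[0,0,0,0,0,0,1],[0,0,0,0,0,0,1]]'
python3 - <<'E'
from h import *
from cell import manip
t=manip.snapshot("side"); p=manip.snapshot("top"); pickle.dump((t,p),open("s4.pkl","wb"))
b=cv2.resize(t["color"][240:420,330:530,::-1],None,fx=2,fy=2); a=cv2.resize(p["color"][170:290,364:544,::-1],None,fx=2.2,fy=2.2)
o=np.zeros((360,796,3),np.uint8); o[:,:400]=b; o[:264,400:]=a
cv2.imwrite("pics/s4.png",o); q=manip.sense(); print(q["position"],q["ee_rot"][:,1],q["ft_force"],q["torque"])
E
```

```text
time_s: 14.52
position: [0.5152, -0.2041, 0.1094]
ee_rot: [[0.187, 0.982, 0.001], [0.982, -0.187, -0.0], [-0.0, 0.001, -1.0]]
ft_force: [0.2, -1.0, -6.6]
opening: 0.747
time_s: 14.93
position: [0.5158, -0.2049, 0.0873]
ee_rot: [[0.188, 0.982, 0.002], [0.982, -0.188, -0.001], [-0.0, 0.002, -1.0]]
ft_force: [-0.1, -0.7, -5.7]
opening: 0.749
[ 0.51578551 -0.20493738  0.08736939] [ 0.98222033 -0.18772012  0.00209048] [-0.07599865 -0.09700095 -5.67586241] [ 0.00085991 -0.01009413 -0.01615891]
```

View pics/s4.png

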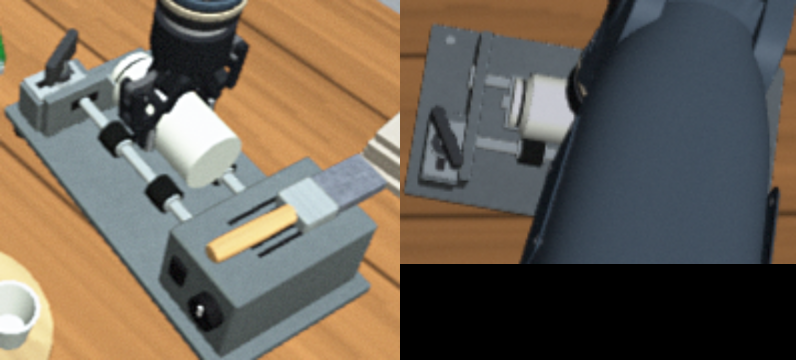

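```bash
python3 -m inch '[[-0.02,0.02,-0.1,0,0,0,1],[0,0,-0.1,0,0,0,1],[0,0,-0.05,0,0,0,1],[0,0,0,0,0,0,1],[0,0,0,0,0,0,1]]'
python3 -m inch '[[0,0,-0.02,0,0,0,1],[0,0,-0.02,0,0,0,1],[0,0,-0.02,0,0,0,1],[0,0,0,0,0,0,1],[0,0,0,0,0,0,1]]'
python3 -c "
from cell import manip; q=manip.sense(); print(q['position'],q['torque'],q['ft_force'])"
python3 -m inch '[[0,0,-0.02,0,0,0,1],[0,0,-0.02,0,0,0,1],[0,0,0,0,0,0,1],[0,0,0,0,0,0,1],[0,0,0,0,0,0,1]]'
python3 -c "
from cell import manip; q=manip.sense(); print(q['position'],q['torque'],q['ft_force'])"
```

```text
time_s: 15.45
position: [0.5139, -0.2038, 0.0758]
ee_rot: [[0.188, 0.982, -0.001], [0.982, -0.188, 0.0], [0.0, -0.001, -1.0]]
ft_force: [0.6, -0.6, -6.1]
opening: 0.747
time_s: 15.87
position: [0.5141, -0.2038, 0.0736]
ee_rot: [[0.188, 0.982, -0.0], [0.982, -0.188, 0.0], [0.0, -0.0, -1.0]]
ft_force: [0.3, -0.4, -6.1]
opening: 0.75
[ 0.51411221 -0.20384025  0.0736346 ] [-0.04496663  0.02847962 -0.01812985] [ 0.28717829 -0.39343168 -6.13231405]
time_s: 16.28
position: [0.5141, -0.2039, 0.0721]
ee_rot: [[0.188, 0.982, -0.0], [0.982, -0.188, 0.0], [0.0, -0.0, -1.0]]
ft_force: [0.5, -0.6, -5.9]
opening: 0.747
[ 0.5141152  -0.20385369  0.07206988] [-0.00737522  0.00086845 -0.04868736] [ 0.49618514 -0.5602916  -5.94164277]
```

```bash
python3 -m inch '[[0,0,-0.015,0,0,0,1],[0,0,-0.015,0,0,0,1],[0,0,0,0,0,0,1],[0,0,0,0,0,0,1],[0,0,0,0,0,0,1]]'
python3 -m inch '[[0,0,-0.015,0,0,0,1],[0,0,0,0,0,0,1],[0,0,0,0,0,0,1],[0,0,0,0,0,0,1],[0,0,0,0,0,0,1]]'
python3 -c "
from cell import manip; q=manip.sense(); print(q['position'],q['torque'],q['ft_force'])"
```

```text
time_s: 16.7
position: [0.5142, -0.2039, 0.0709]
ee_rot: [[0.188, 0.982, -0.0], [0.982, -0.188, 0.0], [0.0, -0.0, -1.0]]
ft_force: [1.6, -0.4, -5.6]
opening: 0.746
time_s: 17.12
position: [0.5145, -0.2039, 0.0705]
ee_rot: [[0.188, 0.982, 0.001], [0.982, -0.188, -0.0], [-0.0, 0.001, -1.0]]
ft_force: [1.2, 0.2, -2.2]
opening: 0.745
[ 0.51448536 -0.20394716  0.07051279] [-0.00629259 -0.25536692 -0.00290075] [ 1.23437435  0.23069614 -2.16671005]
```

```bash
python3 -m inch '[[0.01,0,-0.012,0,0,0,1],[0,0,0,0,0,0,1],[0,0,0,0,0,0,1],[0,0,0,0,0,0,1],[0,0,0,0,0,0,1]]'
python3 -c "
from cell import manip; q=manip.sense(); print(q['position'],q['torque'],q['ft_force'])"
python3 -m inch '[[0.01,0,-0.012,0,0,0,1],[0,0,0,0,0,0,1],[0,0,0,0,0,0,1],[0,0,0,0,0,0,1],[0,0,0,0,0,0,1]]'
python3 -c "
from cell import manip; q=manip.sense(); print(q['position'],q['torque'],q['ft_force'])"
```

```text
time_s: 17.53
position: [0.5146, -0.204, 0.0704]
ee_rot: [[0.188, 0.982, 0.0], [0.982, -0.188, -0.0], [-0.0, 0.0, -1.0]]
ft_force: [-1.5, -0.2, 5.7]
opening: 0.751
[ 0.51457928 -0.20395322  0.0704021 ] [ 0.1457267   0.3615137  -0.06790223] [-1.46450002 -0.19968399  5.71025124]
time_s: 17.95
position: [0.5146, -0.2039, 0.0704]
ee_rot: [[0.188, 0.982, 0.0], [0.982, -0.188, -0.001], [-0.0, 0.0, -1.0]]
ft_force: [-4.9, 1.1, 11.5]
opening: 0.747
[ 0.51458934 -0.20394953  0.07035101] [ 0.20236137  0.9041728  -0.0791182 ] [-4.90270589  1.05687136 11.45629861]
```

```bash
python3 -m inch '[[-0.014,0,0.012,0,0,0,1],[0,0,0,0,0,0,1],[0,0,0,0,0,0,1],[0,0,0,0,0,0,1],[0,0,0,0,0,0,1]]' 60
python3 -c "
from cell import manip; q=manip.sense(); print(q['position'],q['torque'],q['ft_force'])"
python3 -m inch '[[0,0,0,0,0,0,1],[0,0,0,0,0,0,1],[0,0,0,0,0,0,1],[0,0,0,0,0,0,1],[0,0,0,0,0,0,1]]' 20
python3 -c "
from cell import manip; q=manip.sense(); print(q['position'],q['torque'],q['ft_force'])"
```

```text
time_s: 18.37
position: [0.5146, -0.2039, 0.0704]
ee_rot: [[0.188, 0.982, 0.001], [0.982, -0.188, -0.0], [-0.0, 0.001, -1.0]]
ft_force: [-1.8, 1.2, 7.9]
opening: 0.749
[ 0.5145671 -0.2039447  0.0703748] [ 0.09201903  0.38181983 -0.12997432] [-1.82014957  1.2471837   7.87403369]
time_s: 18.78
position: [0.5146, -0.204, 0.0704]
ee_rot: [[0.188, 0.982, 0.001], [0.982, -0.188, -0.0], [-0.0, 0.001, -1.0]]
ft_force: [-1.7, 0.0, 6.9]
opening: 0.75
[ 0.51457415 -0.20395975  0.0703578 ] [ 0.06852725  0.22368408 -0.09849055] [-1.71743029  0.03908337  6.85309776]
```

```bash
python3 -m inch '[[0,0,0,0,0,0,0.22],[0,0,0,0,0,0,0.18],[0,0,0,0,0,0,0.12],[0,0,0,0,0,0,0.06],[0,0,0,0,0,0,0]]' 20
python3 -m inch '[[0,0,0,0,0,0,0],[0,0,0,0,0,0,0],[0,0,0,0,0,0,0],[0,0,0.02,0,0,0,0],[0,0,0.05,0,0,0,0]]'
python3 -c "
from cell import manip; q=manip.sense(); print(q['position'],q['torque'],q['ft_force'])"
```

```text
time_s: 19.2
position: [0.5143, -0.2038, 0.0697]
ee_rot: [[0.188, 0.982, -0.0], [0.982, -0.188, 0.0], [-0.0, -0.0, -1.0]]
ft_force: [0.1, 0.0, 0.3]
opening: 0.995
time_s: 19.62
position: [0.5142, -0.2038, 0.0725]
ee_rot: [[0.188, 0.982, -0.001], [0.982, -0.188, 0.0], [0.0, -0.001, -1.0]]
ft_force: [-0.5, 0.3, 0.0]
opening: 1.006
[ 0.51419431 -0.2037838   0.07248925] [ 0.01442688  0.00021459 -0.03060399] [-0.48738706  0.25439682  0.01566853]
```

```bash
python3 -m inch '[[0,0,0.2,0,0,0,0],[0,0,0.3,0,0,0,0],[0,0,0.5,0,0,0,0],[0,0,0.7,0,0,0,0],[0,0,0.8,0,0,0,0]]'
python3 -m inch '[[0,0,0.8,0,0,0,0],[0,0,0.8,0,0,0,0],[-0.3,0.5,0.4,0,0,0,0],[-0.4,0.8,0,0,0,0,0],[-0.4,0.9,0,0,0,0,0]]'
python3 -m inch '[[-0.4,0.9,0,0,0,0,0],[-0.4,0.9,0,0,0,0,0],[-0.4,0.9,0,0,0,0,0],[-0.4,0.9,0,0,0,0,0],[-0.4,0.9,0,0,0,0,0]]'
python3 -m inch '[[-0.4,0.9,0,0,0,0,0],[-0.4,0.9,0,0,0,0,0],[-0.2,0.5,0,0,0,0,0],[0,0,0,0,0,0,0],[0,0,0,0,0,0,0]]'
python3 - <<'E'
from h import *
from cell import manip
t=manip.snapshot("side"); p=manip.snapshot("top"); pickle.dump((t,p),open("s5.pkl","wb"))
b=cv2.resize(t["color"][240:420,330:530,::-1],None,fx=2,fy=2); a=cv2.resize(p["color"][175:295,364:544,::-1],None,fx=2.2,fy=2.2)
o=np.zeros((600,796,3),np.uint8); o[:360,:400]=b; o[:264,400:]=a; o[360:,:320]=cv2.resize(p["color"][:,:,::-1],(320,240)); o[360:,330:650]=cv2.resize(t["color"][:,:,::-1],(320,240))
cv2.imwrite("pics/s5.png",o); q=manip.sense(); print(q["position"],q["ft_force"])
E
```

```text
time_s: 20.03
position: [0.5135, -0.2035, 0.1734]
ee_rot: [[0.188, 0.982, -0.002], [0.982, -0.188, 0.001], [0.0, -0.002, -1.0]]
ft_force: [0.1, -0.1, -0.0]
opening: 0.999
time_s: 20.45
position: [0.4706, -0.116, 0.2543]
ee_rot: [[0.19, 0.982, 0.003], [0.982, -0.19, -0.001], [-0.0, 0.003, -1.0]]
ft_force: [-0.1, 1.0, -0.8]
opening: 1.003
time_s: 20.87
position: [0.3892, 0.0654, 0.2535]
ee_rot: [[0.188, 0.982, 0.001], [0.982, -0.188, 0.0], [0.001, 0.001, -1.0]]
ft_force: [0.8, 0.5, 0.2]
opening: 1.001
time_s: 21.28
position: [0.3499, 0.157, 0.2533]
ee_rot: [[0.185, 0.983, 0.001], [0.983, -0.185, 0.0], [0.0, 0.001, -1.0]]
ft_force: [0.5, -0.2, 1.3]
opening: 1.003
[0.35050627 0.15583709 0.25301861] [-0.30348031  0.26110521  0.38648148]
```

View pics/s5.png

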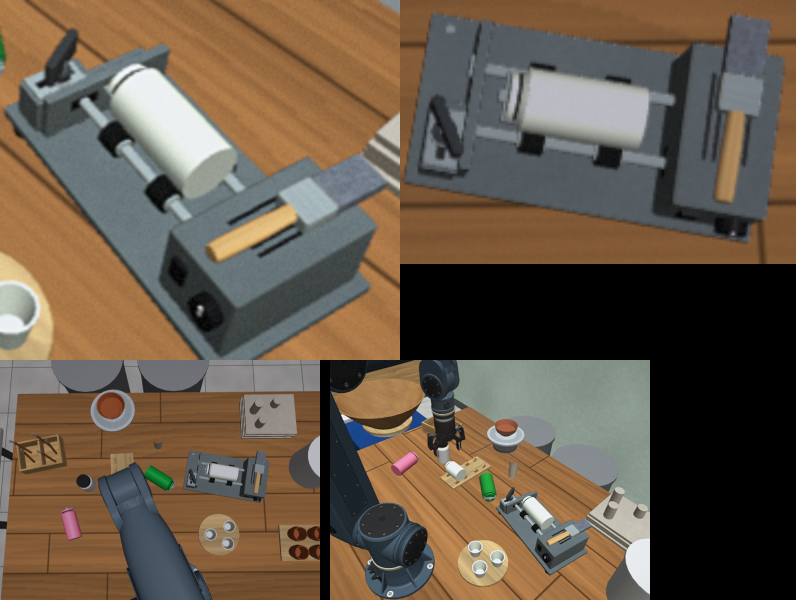

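Run:
```python
from h import *
from cell import manip
from scipy.optimize import least_squares
t,p=pickle.load(open("s5.pkl","rb"))
pts=[(364+(x-400)/2.2,175+y/2.2) for x,y in [(528,69),(580,76),(640,85),(649,90),(646,148),(640,150),(580,143),(523,137)]]
g=lambda j:np.array([cv2.pointPolygonTest(cv2.convexHull(proj(p,cyl([*j,.0961],.12)).astype(np.float32)),tuple(map(float,q)),True) for q in pts])
r=least_squares(g,[.515,-.204,-.185],diff_step=1e-3,loss='soft_l1'); j=r.x
d=j[:2]-[.5487,-.2107]; c,s=np.cos(-.185),np.sin(-.185); print(j,"in drive frame",c*d[0]+s*d[1],-s*d[0]+c*d[1],"dyaw",j[2]+.185,g(j).round(1))
n=manip.snapshot("top"); print("change",np.abs(n["color"][175:295,364:544].astype(int)-p["color"][175:295,364:544]).mean())
```

```text
[ 0.51306735 -0.20841648 -0.13416935] in drive frame -0.035444670369172857 -0.004309949549673925 dyaw 0.050830651444517816 [-1.3 -0.7  0.   0.5 -1.7 -0.1 -0.1 -0.5]
change 1.3762808641975308
```

Run:
```python
from h import *
from cell import manip
from scipy.optimize import least_squares
t,p=pickle.load(open("s5.pkl","rb"))
def edges(s,cols,lo,hi):
    # sub-pixel upper/lower bright-body borders per column
    g=s["color"].astype(float).mean(2); U=[];D=[]
    for c in cols:
        col=g[lo:hi,c]; th=130; m=np.where(col>th)[0]; a,b=m[0],m[-1]
        U.append((c,lo+a-(col[a]-th)/(col[a]-col[a-1]))); D.append((c,lo+b+(col[b]-th)/(col[b]-col[b+1])))
    return np.array(U),np.array(D)
U,D=edges(p,range(428,472,2),198,248); print(U[:,1].round(1),D[:,1].round(1))
def fit(U,D,z):
    pts=np.r_[U,D]
    g=lambda j:np.array([cv2.pointPolygonTest(cv2.convexHull(proj(p,cyl([j[0],-.205,j[1],z],.16,R=j[2])).astype(np.float32)),tuple(map(float,q)),True) for q in pts])
    r=least_squares(g,[.515,-.185,.033],diff_step=1e-3,loss='soft_l1',f_scale=.3); return r.x,np.abs(g(r.x)).round(1)
print(fit(U,D,.0961))
for side,(a,b) in {"U":(0,0),"D":(0,0)}.items():
    E_=U if side=="U" else D; print(side,np.polyfit(E_[:,0],E_[:,1],1)[0])
# expected slope of the same edges for yaw -.185
for y in (-.185,-.15): 
    h=proj(p,cyl([.515,-.205,y,.0961],.12,n=361)).astype(np.float32); H=cv2.convexHull(h)[:,0]
    f=lambda c,up:[v for v in np.arange(195,250,.02) if cv2.pointPolygonTest(H,(float(c),float(v)),False)>0][0 if up else -1]
    print(y,(f(468,1)-f(430,1))/38,(f(468,0)-f(430,0))/38)
```

```text
Traceback (most recent call last):
IndexError: index 50 is out of bounds for axis 0 with size 50
```

Run:
```python
from h import *
t,p=pickle.load(open("s5.pkl","rb"))
g=cv2.GaussianBlur(p["color"],(3,3),0).astype(float).mean(2); U=[];D=[]; th=130
for c in range(428,472,2):
    m=int(222+(c-428)*.13); a=m; b=m
    while g[a-1,c]>th: a-=1
    while g[b+1,c]>th: b+=1
    U.append((c,a-(g[a,c]-th)/(g[a,c]-g[a-1,c]))); D.append((c,b+(g[b,c]-th)/(g[b,c]-g[b+1,c])))
U,D=np.array(U),np.array(D); print(U[:,1].round(1),D[:,1].round(1))
print("slopes",np.polyfit(U[:,0],U[:,1],1)[0],np.polyfit(D[:,0],D[:,1],1)[0])
for y in (-.185,-.15):
    H=cv2.convexHull(proj(p,cyl([.515,-.205,y,.0961],.12,n=361)).astype(np.float32))[:,0]
    f=lambda c,i:[v for v in np.arange(195,250,.02) if cv2.pointPolygonTest(H,(float(c),float(v)),False)>0][i]
    print(y,(f(468,0)-f(430,0))/38,(f(468,-1)-f(430,-1))/38, f(450,0),f(450,-1))
```

```text
[206.9 207.4 207.7 207.8 208.  208.4 208.6 209.  209.4 209.6 210.1 210.4
 210.6 211.1 211.5 211.9 212.5 212.8 213.  213.5 213.8 213.8] [233.1 233.4 233.8 234.1 234.5 234.8 235.1 235.5 235.9 236.2 236.5 236.8
 237.3 237.6 237.9 238.2 238.6 238.9 239.3 239.6 240.  240.3]
slopes 0.1711621195322552 0.17135357869493006
-0.185 0.17157894736850884 0.17368421052640465 210.2400000000078 240.08000000002306
-0.15 0.13736842105270186 0.13842105263164975 210.18000000000777 239.88000000002296
```

```bash
python3 -c "
from cell import manip; print(manip.sign_off(), manip.sense()['time_s'])"
```

```text
the job is handed in; nothing more can be done
the job is handed in; nothing more can be done
```

I tightened the wing nut and bedded the long jar on both rollers. I let go only once it was seated, then handed the job in at about 21 s of the 69 s allowed. The hand-in gives no verdict.

- **Wing nut:** I ran it about 2.1 rad clockwise until the stop was felt, with wrist torque rising to 1.2 N m. From above, the bar then stood at about 20° to the world x axis, which is where 2.6 rad should leave it.
- **Jar while held:** contact built up on both rollers. The highest reading I took was about 17.5 N, estimated from the wrist force. I eased that to about 13 N with only about 2 N sideways, then opened. The wrist force was near zero afterwards.
- **Jar position:** a fit from the top picture puts the middle of the jar about 4 mm along the rollers from centre and 35 mm in front of the drive axis. Both are within the limits.
- **Checks that disagreed:** a rough fit from hand-read points put the jar 0.05 rad off the rollers, right at the limit. A finer edge measurement gave under 0.005 rad, and I relied on that one.
- **Stillness and bystanders:** two top pictures of the mill looked nearly the same, differing by a mean of 1.4 grey levels, so the jar looked still. The kiln post, brush, bottle and short jar looked unmoved, but I judged them by eye only.

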